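# Push the butter dish and the tea tin back into their corner

## Robot

A 6-joint arm with a two-finger parallel gripper is mounted at the origin on the work surface. World frame = base frame: x ahead of the robot, y to its left, z up, the work surface at z = 0. Lengths are in m, angles in rad, forces in N, time in s.
With the tool pointing down it reaches from about 0.3 to 0.825 m from the base axis. Payload 5.4 kg.
Tool frame: the origin (TCP) lies at the very end of the fingers, on their centre line; the grasp point (between the pads) lies 19 mm behind it; z points along the fingers, y is the line along which they close (so a half turn about z gives the same grasp; the last joint's range is limited). The gripper opens to 92 mm and grips with 3 to 60 N. Pads are 20 mm wide; open, the fingers measure 128 mm over their backs; the gripper's body (75 mm by 189 mm) begins 69 mm behind the grasp point.
Start: joints at [-0.21, 0.158, 1.597, -0, 1.386, -0.21], TCP at [0.575, -0, 0.215] pointing down, gripper open.
Joint ranges: [-2.91, 2.91], [-0.94, 2.29], [0.18, 2.7], [-1.29, 4.43], [0.17, 2.64], [-3, 3]. Speed limits (rad/s): [2.57, 2.57, 3.14, 3.14, 3.14, 3.14].

## Interface

Orientations are given as a rotation vector (axis times angle).
In Python, from workcell import bot gives the robot as it stands. Calls block until the motion is done:
- bot.goto(position, orientation): joint-space move of the TCP to a pose.
- bot.line_to(position, rot=None, max_speed=0.15): straight line of the TCP; rot=None keeps the orientation; max_speed is the mean speed in m/s.
- bot.set_joints(angles): joint-space move.
- bot.set_gripper(opening, newtons=None): opening from 0.0 (shut) to 1.0 (fully open); newtons is the grip in N (None keeps the last); returns when the fingers have stopped.
- bot.hold(seconds).
- bot.inverse_kinematics(position, orientation): joint angles nearest the present ones, or None.
- bot.read_camera(name): name is "scene" or "side" or "wrist"; returns a dict with "pixels" (420x560x3 uint8, blue, green, red), "fx", "fy", "cx", "cy" (pixels), "k1" (the pictures are not rectified: a ray, as slopes to the right and down, at radius r is drawn at 1 + k1 r^2 times it, then the intrinsics apply), "R" (3x3) and "t" (3): a world point X has camera coordinates R X + t. Camera axes: x right, y down, z forward; pixel columns grow to the right and rows downward; lengths in m; the calibration is good to about 2 mm. A picture is of the moment at which its call begins. There is no depth.
A pose or a line that the arm cannot do raises bot.MotionError and nothing moves.
- bot.job_done(): hands the job in; it is judged then, once.
Readings, each from a call of its own:
- bot.current_clock(): time.
- bot.current_joints(): joint angles.
- bot.current_joint_vel(): joint speeds.
- bot.current_effort(): joint torques, N m.
- bot.current_ee_pos(): TCP position.
- bot.current_tool_rot(): TCP orientation.
- bot.current_contact_force(): force on the tool from outside, world axes, zero at the start.
- bot.current_ft_torque(): the same for the moment, N m.
- bot.current_opening(): opening from 0.0 (shut) to 1.0 (fully open).
- bot.current_grip_force(): force on a finger pad.
Only numpy, scipy, OpenCV 4.12 (cv2) and the standard library are available. Lean on these libraries where they do the work, as an engineer would, in place of code of your own. Each camera call takes 0.05 s, during which the arm holds its last target. There are 200 camera calls.

## Task

Tidy the breakfast things into the wooden corner rail by pushing them along the counter, never lifting or tipping them, never touching the knob on the butter dish, and leaving the soap bottle, beaker and pepper mill where they stand. First push the butter dish fully home into the corner, its long side flat against the long back rail and its end against the short end stop, and let it come to rest. Then push the red tea tin flat against the back rail and along it until it stands snug against the butter dish, with the dish still home.

Things in the scene. Friction and masses are not known exactly. Their poses are not given: they have to be found in the camera images.
- rail: L-shaped wooden stop rail fixed to the counter, 18 mm thick, 35 mm high, open towards the robot. Origin: its inside corner at counter level. Long back rail: inner face is the plane x = 0, y = 0 to 500 mm, wood on the +x side (+x points away from the robot). Short end stop: inner face is the plane y = 0, x = -140 to 0 mm, wood on the -y side. Place and yaw vary.
- butter_dish: closed butter dish, white base, blue lid fixed to it, 105 (x) by 165 (y) by 50 mm high, flat upright sides, about 0.65 kg, too wide to grip; slides at a few N, and 10 to 20 N against a stop squares it up. Origin: centre of underside. Starts some cm off back rail and end stop, within 0.3 rad of the rail's axes. Home: x = -52.5, y = +82.5 mm in the rail's frame, square to it.
- knob: small round white knob, 24 mm across, on the middle of the butter dish's lid, from 50 to 68 mm above the counter. Not to be touched. Origin: centre of its foot, 50 mm above the dish's origin.
- tea_tin: red tea tin, steel lid, 92 by 92 mm, 58 mm high, flat upright sides, about 0.4 kg, too wide to grip; slides like the dish. Origin: centre of underside. Starts on the +y side of the dish, some cm off the back rail, within 0.3 rad of the rail's axes. In place: x = -46 mm in the rail's frame, 128.5 mm in +y from the dish's origin, square to the rail.
- soap: bystander: green soap bottle, 60 mm across, 165 mm high. Origin: centre of its underside.
- beaker: bystander: open yellow beaker, 70 mm across, 100 mm high. Origin: centre of its underside.
- mill: bystander: dark wooden pepper mill, 54 mm across, 152 mm high. Origin: centre of its underside. The bystanders stand in varying order outside the end stop, between it and the robot, and behind the back rail.
Things that resemble listed ones, but are neither listed nor needed, are in the scene too. Of the things that look like the tea_tin, the larger one is meant. Several things look just like the butter_dish: the one meant starts farthest to the robot's left.

How it is judged:
By the outcome, as a careful person would: the job done as asked, in the order asked, and still so for the second after the job is handed in, with the robot touching nothing.
It also fails if it takes over 70 s, if anything falls off the work surface, if the arm or the gripper's body presses on something with over 40 N, if the wrist force passes 120 N, or if a joint passes its speed limit or range.

## Working session

There is one attempt and no reset: what is moved stays moved. The work goes in short steps, each a Python script; the robot and the scene stay as the last script left them, time stands still between calls to the robot, and variables do not carry over. Pictures are saved under pics/ and viewed, at most 10 in all, crops included, and the job is handed in when it is done.

```bash
ls; mkdir -p pics; python3 - <<'E'
from workcell import bot
import cv2,pickle,numpy as np
d={}
for n in("scene","side","wrist"):
    c=bot.read_camera(n);d[n]=c;cv2.imwrite(f"pics/{n}0.png",c["pixels"])
    print(n,c["fx"],c["k1"],(-np.array(c["R"]).T@c["t"]).round(3))
pickle.dump(d,open("cam0.pkl","wb"));print(bot.current_clock(),bot.current_tool_rot())
E
```

```text
pics
scene 462.93800381253806 -0.1558861210536481 [1.099 0.079 1.079]
side 461.1707731316915 0.033723660377845875 [ 0.482 -0.996  0.921]
wrist 333.88680199691083 -0.02533538563963183 [0.575 0.07  0.385]
0.15 [-2.22058719e+00 -2.22060793e+00  1.19439989e-03]
```

View pics/scene0.png

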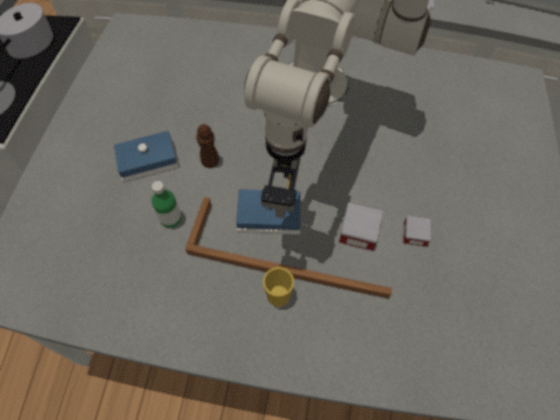

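View pics/side0.png

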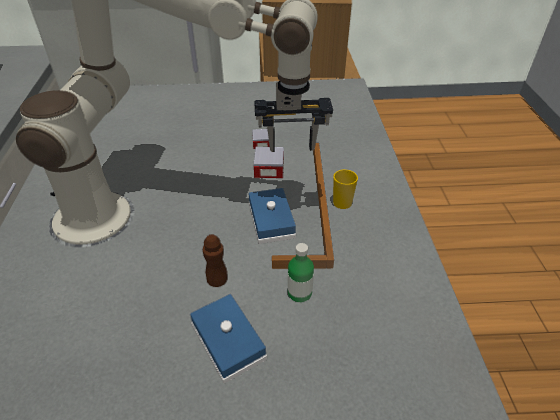

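The scene view shows two dish-like things, at (146,155) and (268,210). It also shows two tin-like things, at (361,227), the larger, and (418,231), the smaller. The robot's left (+y) is image right, so I want the dish at (268,210), inside the rail, and the tin at (361,227). The rail corner is at about (190,249). The side view agrees: dish at (272,213), tin at (268,163).

View pics/wrist0.png

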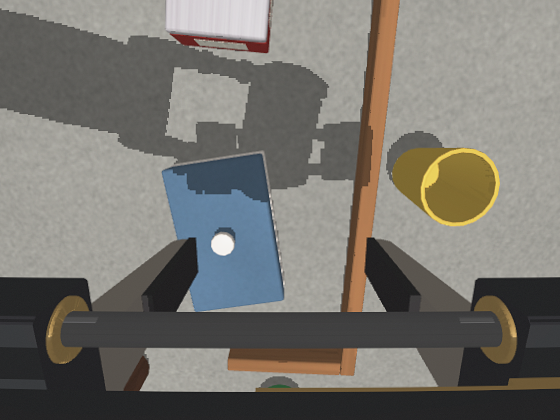

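```bash
cat > h.py <<'E'
import cv2,numpy as np
def cast(c,px,z):
    px=np.asarray(px,float).reshape(-1,1,2)
    K=np.array([[c["fx"],0,c["cx"]],[0,c["fy"],c["cy"]],[0,0,1]])
    u=cv2.undistortPoints(px,K,np.array([c["k1"],0,0,0.])).reshape(-1,2)
    R=np.array(c["R"]);o=-R.T@np.array(c["t"])
    d=np.c_[u,np.ones(len(u))]@R
    return (o+d*((z-o[2])/d[:,2])[:,None])[:,:2]
def blobs(c,lo,hi,amin=60):
    hsv=cv2.cvtColor(c["pixels"],cv2.COLOR_BGR2HSV)
    m=cv2.morphologyEx(cv2.inRange(hsv,lo,hi),cv2.MORPH_CLOSE,np.ones((3,3)))
    k=cv2.findContours(m,cv2.RETR_EXTERNAL,cv2.CHAIN_APPROX_NONE)[0]
    return sorted([q for q in k if cv2.contourArea(q)>amin],key=cv2.contourArea,reverse=True)
E
python3 - <<'E'
import pickle,cv2,numpy as np
from h import *
d=pickle.load(open("cam0.pkl","rb"))
for n in d:
    c=d[n];hsv=cv2.cvtColor(c["pixels"],cv2.COLOR_BGR2HSV)
    print(n)
    for nm,lo,hi,z in(("blue",(100,80,30),(125,255,255),.05),("wood",(5,90,60),(18,255,255),.035),("red",(0,130,70),(4,255,255),.03)):
        for q in blobs(c,lo,hi)[:4]:
            x,y,w,h=cv2.boundingRect(q);m=cv2.moments(q)
            print(nm,(x,y,w,h),cv2.contourArea(q),cast(c,[m["m10"]/m["m00"],m["m01"]/m["m00"]],z).round(3))
    for p in((272,213),(290,235),(250,160)): print(hsv[p[1],p[0]],end=' ')
E
```

```text
scene
blue (116, 132, 59, 44) 1675.0 [[ 0.413 -0.422]]
blue (237, 191, 63, 38) 1360.0 [[ 0.539 -0.058]]
wood (0, 327, 444, 93) 17012.5 [[ 1.021 -0.238]]
wood (186, 198, 206, 100) 2098.5 [[ 0.661 -0.01 ]]
wood (15, 0, 41, 16) 199.5 [[-0.218 -1.091]]
wood (197, 125, 14, 18) 81.5 [[ 0.299 -0.287]]
[105  94 108] [20 21 72] [ 27  19 119] side
blue (191, 294, 75, 84) 3378.0 [[ 0.404 -0.444]]
blue (249, 188, 47, 51) 1653.5 [[ 0.517 -0.07 ]]
wood (373, 94, 187, 326) 37514.5 [[ 1.103 -0.154]]
wood (309, 0, 51, 80) 2914.5 [[0.856 1.091]]
wood (307, 143, 27, 125) 929.5 [[ 0.657 -0.086]]
wood (259, 32, 21, 50) 690.0 [[0.551 0.93 ]]
red (254, 166, 29, 12) 293.5 [[0.515 0.14 ]]
[105 128 126] [ 15   7 143] [ 42  10 130] wrist
blue (162, 154, 122, 158) 13314.5 [[ 0.517 -0.039]]
wood (341, 0, 59, 312) 6852.0 [[0.666 0.046]]
wood (228, 348, 129, 28) 2914.5 [[ 0.591 -0.211]]
wood (511, 377, 49, 13) 362.0 [[ 0.903 -0.249]]
wood (124, 356, 25, 35) 329.5 [[ 0.393 -0.238]]
red (171, 25, 99, 28) 394.0 [[0.518 0.148]]
[ 15  16 194] [ 26  12 165] [105  87  91]
```

The wrist view shows the dish clearly: lid corners (163,170), (265,152), (284,298) and (195,311), knob at (222,243). The rail's inner edges are at about x=370 (back rail) and y=348 (end stop). The tin is cut off at the top, around (220,25).

```bash
cat >> h.py <<'E'
def fit(P):
    vx,vy,x,y=cv2.fitLine(np.float32(P),cv2.DIST_HUBER,0,1e-3,1e-4).ravel()
    return np.array([x,y]),np.array([vx,vy])
def isect(a,b):
    s=np.linalg.solve(np.c_[a[1],-b[1]],b[0]-a[0]);return a[0]+s[0]*a[1]
E
python3 - <<'E'
import pickle
from h import *
d=pickle.load(open("cam0.pkl","rb"));c=d["wrist"]
hsv=cv2.cvtColor(c["pixels"],cv2.COLOR_BGR2HSV)
W=cv2.inRange(hsv,(5,90,60),(18,255,255))
rows=range(5,230,5);L=[];Rr=[]
for r in rows:
    x=np.where(W[r,330:415])[0]
    if len(x)>5:L.append((330+x[0]-.5,r));Rr.append((330+x[-1]+.5,r))
li=fit(cast(c,L,0));lo=fit(cast(c,Rr,.035))
U=[];B=[]
for x in range(240,330,5):
    y=np.where(W[346:380,x])[0]
    if len(y)>5:U.append((x,346+y[0]-.5));B.append((x,346+y[-1]+.5))
ei=fit(cast(c,U,0));eo=fit(cast(c,B,.035))
for n,l in(("back in",li),("back out",lo),("end in",ei),("end out",eo)):print(n,l[0].round(4),np.degrees(np.arctan2(l[1][1],l[1][0])).round(2))
C=isect(li,ei);print("corner",C,U[:3],U[-3:])
n=np.array([-li[1][1],li[1][0]]);print("thick",(lo[0]-li[0])@n)
q=blobs(c,(100,80,30),(125,255,255))[0]
p=cv2.approxPolyDP(q,8,True).reshape(-1,2);print(p.tolist(),cast(c,p,.05).round(4).tolist())
rc=cv2.minAreaRect(np.float32(cast(c,q.reshape(-1,2),.05)));print(rc)
wm=[k for k in blobs(c,(0,0,150),(180,60,255)) if abs(cv2.boundingRect(k)[0]-212)<15]
for k in wm:
    b=cv2.boundingRect(k);print(b,cast(c,[b[0]+b[2]/2,b[1]+b[3]/2],.06))
E
```

```text
back in [0.6633 0.0687] 87.27
back out [0.6806 0.0869] 87.13
end in [ 0.5763 -0.2205] 0.15
end out [ 0.5745 -0.2283] -2.88
corner [ 0.6494665  -0.22029509] [(240, np.float64(348.5)), (245, np.float64(348.5)), (250, np.float64(348.5))] [(315, np.float64(348.5)), (320, np.float64(348.5)), (325, np.float64(348.5))]
thick -0.016446177
[[260, 154], [162, 171], [177, 237], [196, 238], [196, 311], [283, 297]] [[0.5534, 0.041], [0.454, 0.024], [0.464, -0.0462], [0.4841, -0.0473], [0.4786, -0.1342], [0.5766, -0.1163]]
((0.5158485174179077, -0.046410612761974335), (0.10290699452161789, 0.1629410684108734), 8.516316413879395)
(199, 176, 154, 136) [[ 0.56916961 -0.05013476]]
(211, 233, 24, 23) [[ 0.51440599 -0.05080414]]
```

```bash
cat >> h.py <<'E'
from scipy.spatial.transform import Rotation as Ro
C=np.array([.6498,-.2141]);YAW=np.radians(-2.8)
def ax(): return np.array([np.cos(YAW),np.sin(YAW)]),np.array([-np.sin(YAW),np.cos(YAW)])
def w(x,y,z):  # rail -> world
    ex,ey=ax();p=C+x*ex+y*ey;return [p[0],p[1],z]
def rl(p):     # world -> rail
    ex,ey=ax();q=np.asarray(p)[...,:2]-C;return np.stack([q@ex,q@ey],-1)
def rot(a):    # tool down, tool y at rail-frame angle a
    a=a+YAW;y=np.array([np.cos(a),np.sin(a),0]);z=np.array([0,0,-1.])
    return Ro.from_matrix(np.c_[np.cross(y,z),y,z]).as_rotvec()
def press(bot,d,fstop,maxd,z,step=.002,speed=.03):
    """step along rail direction d until the reaction reaches fstop"""
    ex,ey=ax();D=d[0]*ex+d[1]*ey;s=0;f=0
    p0=np.array(bot.current_ee_pos())
    while s<maxd:
        s+=step;t=p0[:2]+D*s
        bot.line_to([t[0],t[1],z],max_speed=speed)
        f=-np.array(bot.current_contact_force())[:2]@D
        if f>fstop:break
    print("press",round(s,4),"f",round(f,1),"tcp rail",rl(bot.current_ee_pos()).round(4),"t",round(bot.current_clock(),1));return f
E
python3 - <<'E'
from workcell import bot
from h import *
r=rot(-np.pi/2)
bot.goto(w(-.243,.159,.12),r);bot.line_to(w(-.243,.159,.015),max_speed=.2)
print(bot.current_clock(),np.round(bot.current_contact_force(),2),np.round(bot.current_joints(),2))
bot.line_to(w(-.143,.159,.015),max_speed=.1)
print(bot.current_clock(),np.round(bot.current_contact_force(),2),rl(bot.current_ee_pos()))
press(bot,(1,0),12,.05,.015)
c=bot.read_camera("wrist");cv2.imwrite("pics/w1.png",c["pixels"])
E
```

```text
2.1167 [ 0.14 -0.78  0.52] [-0.4   0.03  2.18  0.    0.94  1.22]
3.2667 [-0.67 -0.48  0.05] [-0.14281567  0.15899066]
press 0.03 f 15.4 tcp rail [-0.1161  0.1592] t 7.0
```

View pics/w1.png

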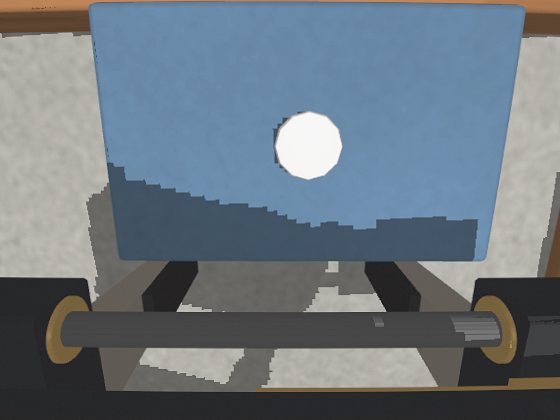

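The dish is flat against the back rail, with its near face parallel to the fingers and the knob clear at (308,146). Next I push it along the rail from its +y end.

```bash
python3 - <<'E'
from workcell import bot
from h import *
p=rl(bot.current_ee_pos())
bot.line_to(w(p[0]-.015,p[1],.015));bot.line_to(w(p[0]-.015,p[1],.11),max_speed=.25)
bot.goto(w(-.055,.266,.13),rot(0));c=bot.read_camera("wrist");cv2.imwrite("pics/w2.png",c["pixels"])
import pickle;pickle.dump(c,open("cam2.pkl","wb"))
bot.set_gripper(.5);bot.line_to(w(-.055,.266,.02),max_speed=.2)
print(bot.current_clock(),np.round(bot.current_contact_force(),2))
bot.line_to(w(-.055,.19,.02),max_speed=.08)
print(bot.current_clock(),np.round(bot.current_contact_force(),2))
press(bot,(0,-1),12,.04,.02)
c=bot.read_camera("scene");cv2.imwrite("pics/s2.png",c["pixels"][130:330,130:450].repeat(2,0).repeat(2,1))
E
```

```text
10.6667 [-0.19 -0.9  -0.69]
11.7667 [0.18 1.76 1.55]
press 0.02 f 15.0 tcp rail [-0.0549  0.1727] t 14.3
```

View pics/s2.png

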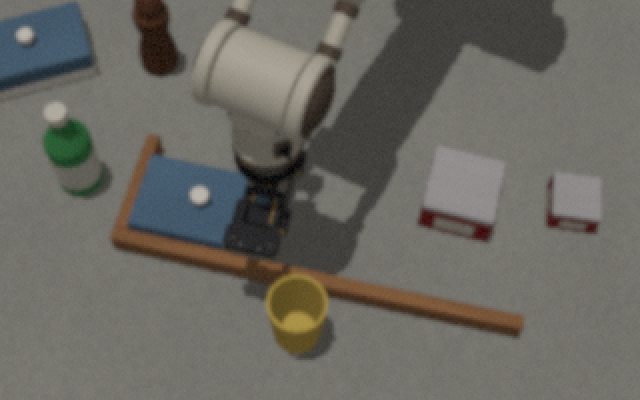

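View pics/w2.png

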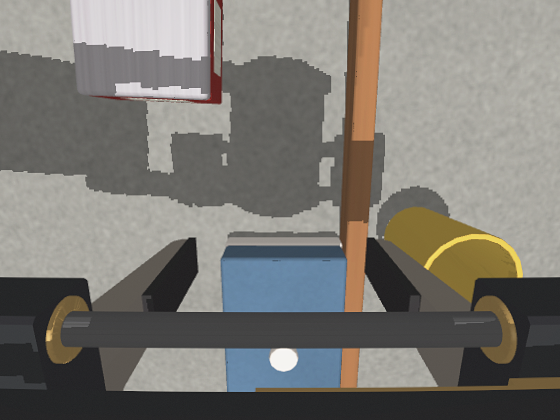

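After the push the dish sits in the corner (scene crop: dish at about (190,200), corner at (120,240)). The wrist view taken before it shows the tin at (150,45), yawed slightly. I'll press the dish once more in +x and once in -y, then look from above.

```bash
python3 - <<'E'
from workcell import bot
from h import *
import pickle
p=rl(bot.current_ee_pos())
bot.line_to(w(p[0],p[1]+.012,.02));bot.line_to(w(p[0],p[1]+.012,.11),max_speed=.25)
bot.goto(w(-.15,.1,.11),rot(-np.pi/2));bot.line_to(w(-.15,.1,.02),max_speed=.2)
bot.line_to(w(-.122,.1,.02),max_speed=.08)
press(bot,(1,0),13,.02,.02)
p=rl(bot.current_ee_pos());bot.line_to(w(p[0]-.015,p[1],.02));bot.line_to(w(p[0]-.015,p[1],.11),max_speed=.25)
bot.goto(w(-.055,.2,.11),rot(0));bot.line_to(w(-.055,.2,.02),max_speed=.2)
bot.line_to(w(-.055,.18,.02),max_speed=.08)
press(bot,(0,-1),13,.02,.02)
p=rl(bot.current_ee_pos());bot.line_to(w(p[0],p[1]+.015,.02))
bot.line_to(w(-.055,.2,.2),max_speed=.3)
bot.goto(w(-.11,.14,.30),rot(0))
print(bot.current_clock())
bot.hold(.3)
c=bot.read_camera("wrist");cv2.imwrite("pics/w3.png",c["pixels"]);pickle.dump(c,open("cam3.pkl","wb"))
E
```

```text
press 0.01 f 17.2 tcp rail [-0.1159  0.1001] t 18.7
press 0.012 f 18.1 tcp rail [-0.0545  0.1727] t 23.2
24.8
```

View pics/w3.png

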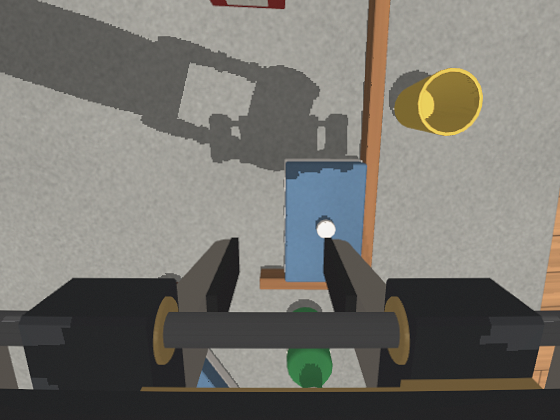

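The dish is home: square, flush to the back rail and the end stop at about (325,280). Both re-presses stopped at the same readings as before. Next I look at the tin from above.

```bash
python3 - <<'E'
from workcell import bot
from h import *
import pickle
bot.goto(w(-.13,.34,.22),rot(0));bot.hold(.2)
c=bot.read_camera("wrist");cv2.imwrite("pics/w4.png",c["pixels"]);pickle.dump(c,open("cam4.pkl","wb"))
print(bot.current_clock())
hsv=cv2.cvtColor(c["pixels"],cv2.COLOR_BGR2HSV)
m=cv2.inRange(hsv,(0,0,175),(180,60,255));m2=cv2.inRange(hsv,(115,8,80),(179,60,255))
for k in blobs(c,(0,0,185),(180,60,255),400)[:5]:
    print(cv2.boundingRect(k),cv2.minAreaRect(np.float32(rl(cast(c,k.reshape(-1,2),.058)))))
E
```

```text
26.275
(213, 95, 18, 42) ((-0.1862735152244568, 0.41640549898147583), (0.03881291300058365, 0.01662902534008026), 87.88739776611328)
(201, 0, 65, 10) ((-0.1718953251838684, 0.5135443210601807), (0.007403660099953413, 0.05782662332057953), 89.69332122802734)
```

View pics/w4.png

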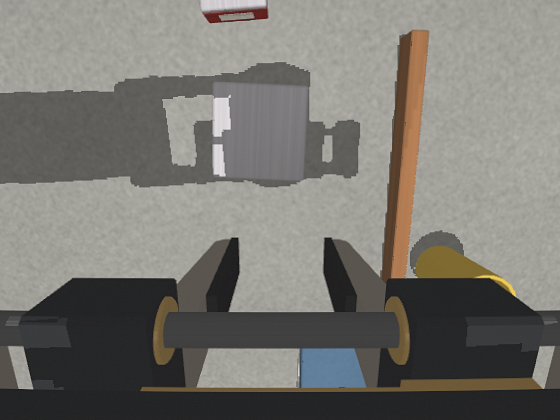

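The tin's lid has corners at about (213,82), (309,86), (303,180) and (213,176). The small tin's near edge is at (235,20).

```bash
python3 - <<'E'
from h import *
import pickle
c=pickle.load(open("cam4.pkl","rb"))
P=rl(cast(c,[(213,82),(309,86),(303,180),(213,176)],.058));print(P.round(3),P.mean(0))
for a,b in((0,1),(1,2),(2,3),(3,0)):
    v=P[b]-P[a];print(np.linalg.norm(v).round(4),np.degrees(np.arctan2(v[1],v[0])).round(1))
print("small near",rl(cast(c,[(206,21),(267,18)],0)),"small top edge",rl(cast(c,[(202,10),(268,9)],.045)))
print("beaker",rl(cast(c,[(440,260)],0)))
print("rail end",rl(cast(c,[(402,32)],0)))
E
```

```text
[[-0.193  0.447]
 [-0.102  0.443]
 [-0.107  0.354]
 [-0.197  0.358]] [-0.14973572  0.400537  ]
0.0908 -2.4
0.09 -92.8
0.0908 177.3
0.0896 87.2
small near [[-0.2086565   0.51597773]
 [-0.1434449   0.5186057 ]] small top edge [[-0.20280782  0.51311773]
 [-0.14076912  0.51366573]]
beaker [[0.07287941 0.24157736]]
rail end [[0.00186507 0.50528176]]
```

```bash
python3 - <<'E'
from workcell import bot
from h import *
import pickle,sys
bot.set_gripper(.5)
bot.goto(w(-.23,.4,.11),rot(-np.pi/2));bot.line_to(w(-.23,.4,.02),max_speed=.2)
bot.line_to(w(-.13,.4,.02),max_speed=.09)
press(bot,(1,0),12,.04,.02)
p=rl(bot.current_ee_pos());bot.line_to(w(p[0]-.015,p[1],.02));bot.line_to(w(p[0]-.015,p[1],.12),max_speed=.25)
if abs(p[0]+.1025)>.005: sys.exit("x off")
bot.goto(w(-.053,.482,.12),rot(0));bot.set_gripper(.4)
bot.line_to(w(-.053,.482,.03),max_speed=.2)
bot.line_to(w(-.053,.285,.03),max_speed=.1)
print(bot.current_clock(),np.round(bot.current_contact_force(),2))
press(bot,(0,-1),9,.04,.03)
p=rl(bot.current_ee_pos());bot.line_to(w(p[0],p[1]+.015,.03));bot.line_to(w(p[0],p[1]+.03,.12),max_speed=.25)
bot.goto(w(-.11,.20,.30),rot(0));bot.hold(.2);print(bot.current_clock())
c=bot.read_camera("wrist");cv2.imwrite("pics/w5.png",c["pixels"]);pickle.dump(c,open("cam5.pkl","wb"))
E
```

```text
press 0.03 f 13.2 tcp rail [-0.1034  0.4002] t 33.6
38.8167 [-0.62  1.96  1.  ]
press 0.022 f 11.2 tcp rail [-0.0529  0.2656] t 41.6
43.4083
```

View pics/w5.png

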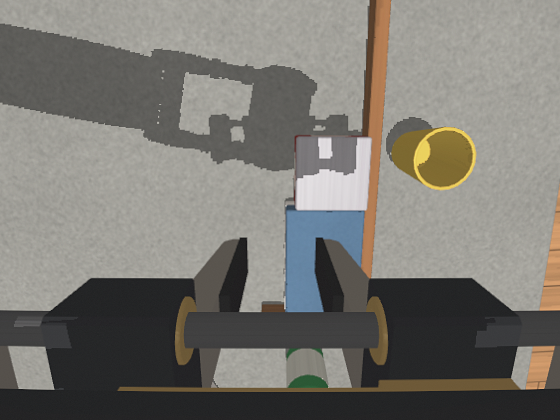

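The tin is square against the rail at (332,172) and snug to the dish. I'll do one light confirming press each way, then retreat.

```bash
python3 - <<'E'
from workcell import bot
from h import *
import pickle
bot.goto(w(-.135,.212,.12),rot(-np.pi/2));bot.line_to(w(-.135,.212,.02),max_speed=.25)
bot.line_to(w(-.109,.212,.02),max_speed=.08)
press(bot,(1,0),11,.016,.02)
p=rl(bot.current_ee_pos());bot.line_to(w(p[0]-.015,p[1],.02));bot.line_to(w(p[0]-.015,p[1],.12),max_speed=.25)
bot.goto(w(-.053,.295,.12),rot(0));bot.line_to(w(-.053,.295,.03),max_speed=.25)
bot.line_to(w(-.053,.272,.03),max_speed=.08)
press(bot,(0,-1),12,.016,.03)
p=rl(bot.current_ee_pos());bot.line_to(w(p[0],p[1]+.015,.03));bot.line_to(w(p[0],p[1]+.03,.12),max_speed=.25)
bot.goto(w(-.17,.16,.31),rot(0));bot.hold(.2);print(bot.current_clock())
c=bot.read_camera("wrist");cv2.imwrite("pics/w6.png",c["pixels"]);pickle.dump(c,open("cam6.pkl","wb"))
E
```

```text
press 0.008 f 12.4 tcp rail [-0.1038  0.2121] t 46.9
press 0.01 f 15.3 tcp rail [-0.0526  0.2655] t 51.2
53.2
```

View pics/w6.png

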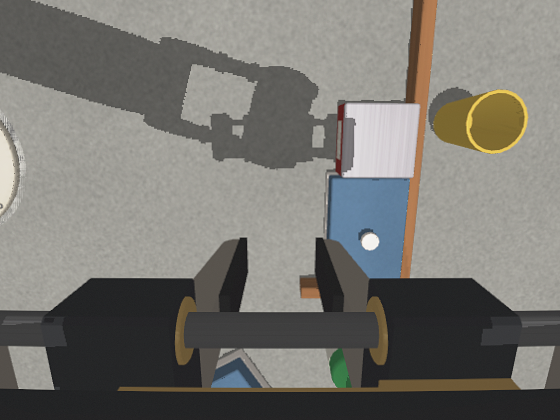

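The dish (370,240) is still home, the tin (378,140) is flush to the rail and against the dish, and the robot is clear. I'm handing it in.

```bash
python3 -c "
from workcell import bot
print(bot.job_done())"
```

```text
the job is handed in; nothing more can be done
None
```

The butter dish is home in the corner and the red tea tin stands flat against the back rail, snug against the dish; I handed the job in at about 53 s with the arm clear, and the verdict was not shown.

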